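# Fit a gear sender on the test drive and jog it

### The job

Push the tall gear sender, the one with the plain sleeve foot, down over the upright port of the test drive until its foot sits flat on the port's collar; lower it all the way rather than letting it drop, then let go of it. Then tilt the jog stick well over towards the dial on its console, hold it there for at least one second and release it to spring back to centre. Leave the other things on the bench where they are.

Things in the scene. Friction and masses are not known exactly. Their poses are not given: they have to be found in the camera images.
- sender: Tall steel gear sender, 118 mm, 0.34 to 0.53 kg, upright on its open foot mid-bench. Origin: centre of the foot's rim; z up its axis. From the foot: round sleeve 42 mm outside diameter, 0 to 44 mm, bore 31.2 mm diameter, 42 mm deep; hexagon 48 mm over corners, 42 to 60 mm; round steel body 36 mm diameter, 60 to 100 mm (grip here); black connector 26 mm diameter, 100 to 118 mm.
- test_drive: Fixed sender test drive: grey cast gearbox 105 by 105 mm, 62 mm high, on a base plate (x -75 to 125 mm, y +-65 mm, 12 mm high), lying motor 74 mm diameter behind it (x 55 to 120 mm), terminal box top at 95 mm. Origin: on the bench under the port's axis; x points to the motor. Stands left or right on the bench, the console on the other side.
- port_seat (a point): Centre of the upper face of the port's collar (52 mm diameter, 75 mm above the bench), on the port's upright axis; the sender's foot rests here when home. The port is a plain steel spigot 28 mm diameter, 36 mm high above this face, its top 10 mm tapering to 16 mm diameter: the sleeve has 1.6 mm play all round.
- console: Fixed jog console, grey box 120 mm (x) by 180 mm (y), 52 mm high. Origin: centre of its underside. The jog stick's pivot is at x 0, y -43 mm, z 52 mm; the round dial (82 mm diameter, flat, top 57 mm above the bench, white face, needle) at y +45 mm. The stick tilts along the console's y.
- jog_grip (a point): Middle of the stick's black plastic grip, on the stick's axis 88 mm from its pivot (140 mm above the bench when centred). The grip is round, 28 mm diameter from 80 to 96 mm above the pivot, narrowing to 20 mm at 55 mm; the stick's top is at 104 mm. A rubber bellows 42 mm wide, 25 mm high, surrounds the pivot.
- dial (a point): Centre of the dial face on the console; its centre-zero needle swings with the stick (drive speed).
- jog_stick (a joint): Tilt of the jog stick (rad): 0 upright, positive towards the dial (console +y), stops at -0.42 and 0.42. A spring of 1.2 N m/rad (about 5 N at the grip near the stop) returns it to 0 within half a second when let go. Well over means beyond 0.25.
- short_sender: Bystander: short gear sender, 76 mm high, standing on a ribbed thread nose (31 mm diameter), hexagon 48 mm over corners; no sleeve. Origin: centre of its underside.
- bung: Bystander: grey rubber bung, 44 mm diameter at the foot, 36 mm high. Origin: centre of its underside.
- lens: Bystander: cracked amber plastic meter lens, 90 mm diameter, 9 mm thick, lying flat. Origin: centre of its underside.
- plug_shell: Bystander: yellow plug shell standing on its 46 mm square flange, 52 mm high. Origin: centre of its underside.
- screwdriver: Bystander: screwdriver, 190 mm long, lying. Origin: centre of its underside.
- pulse_wheel: Bystander: toothed steel wheel, 81 mm diameter, 14 mm thick, lying flat. Origin: centre of its underside.
- seal_tin: Bystander: closed tin, 64 mm diameter, 50 mm high. Origin: centre of its underside.
Things that resemble listed ones, but are neither listed nor needed, are in the scene too. Leave any orange look-alike of the sender alone.

How it is judged:
On the way, in this order (a step that is already met when the one before it is completed fails the run):
1. the tall sender sits fully home on the port's collar, upright, and the fingers have let go of it (z of sender in the frame of port_seat between -0.003 and 0.003 m and horizontal distance between sender and port_seat below 0.004 m and angle between sender's own z axis and vertical below 0.06 rad and contact force between the fingers and sender below 0.1 N), for 0.3 s.
2. with the sender still on the port, the jog stick is held tilted towards the dial beyond 0.25 rad for one second (z of sender in the frame of port_seat between -0.003 and 0.003 m and horizontal distance between sender and port_seat below 0.004 m and angle between sender's own z axis and vertical below 0.06 rad and value of joint jog_stick above 0.25 rad), for 1 s.
At the end, for the whole second after the job is handed in: The tall sender stands on the test drive's port with its foot within 3 mm of the collar's face in height, within 4 mm of the port's axis and within 0.06 rad of upright, at rest and released; the jog stick is back within 0.05 rad of centre (all of step 1 and linear speed of sender below 0.02 m/s and value of joint jog_stick between -0.05 and 0.05 rad); the robot touches nothing.
It fails at once if the sender is dropped on the port (faster than 0.4 m/s while its sleeve is round the spigot) (horizontal distance between sender and port_seat below 0.01 m and z of sender in the frame of port_seat below 0.036 m and linear speed of sender above 0.4 m/s).
It fails at once if a bystander (short thread-nosed sender, rubber bung, amber lens, yellow plug shell, screwdriver, pulse wheel, tin) is moved more than 40 mm (distance of any of short_sender, bung, lens, plug_shell, screwdriver, pulse_wheel, seal_tin from where it was at the start of the episode above 0.04 m).
It also fails if it takes over 59 s, if anything falls off the work surface, if the arm or the gripper's body presses on something with over 40 N, if the wrist force passes 120 N, or if a joint passes its speed limit or range.

### The arm

A 6-joint arm with a two-finger parallel gripper is mounted at the origin on the work surface. World frame = base frame: x ahead of the robot, y to its left, z up, the work surface at z = 0. Lengths are in m, angles in rad, forces in N, time in s.
With the tool pointing down it reaches from about 0.375 to 0.975 m from the base axis. Payload 3.8 kg.
Tool frame: the origin (TCP) lies midway between the tips of the shut fingers; the grasp point (between the pads) lies 19 mm behind it; z points along the fingers, y is the line along which they close (so a half turn about z gives the same grasp; the last joint's range is limited). The gripper opens to 85 mm and grips with 20 to 120 N. Pads are 22 mm wide; open, the fingers measure 114 mm over their backs; the gripper's body (76 mm by 85 mm) begins 54 mm behind the grasp point. The pads swing forward as they close: fully open they stand 13 mm farther back than shut.
Start: joints at [-1.268, 0.264, 1.604, -0, 1.274, -0.037], TCP at [0.225, -0.636, 0.231] pointing down, gripper open.
Joint ranges: [-2.63, 2.63], [-0.94, 2.18], [0.31, 2.57], [-1.31, 4.45], [0, 2.66], [-2.55, 2.55]. Speed limits (rad/s): [2.57, 2.57, 3.14, 3.14, 3.14, 3.14].

### API

Orientations are given as a rotation vector (axis times angle).
In Python, from workcell import bot, cams gives the robot as it stands.
- The arm moves only by the tool play_rows, never from a script. Its argument "rows" is a list of rows, each a list of 2 entries, a list of its own where there are three numbers: the shift along the tool's x, y, z scaled (see below), then the turn, a rotation vector about the tool's x, y, z scaled (see below). A call has 1 to 20 rows; each row is the pose to reach, as a shift and turn from the pose commanded when the call began, along the tool's axes at that moment; what a row does not reach only later rows make up. The controller multiplies each number of a shift by 250 mm and each number of a turn by 45 degrees. A row lasts 1/12 s, in which the tool goes at most 41.7 mm and 7.16 degrees, less where a joint would pass 70% of its speed; a pose out of reach is approached as far as the arm can. A call with a number of a shift or a turn outside -1 to 1 is refused whole. A call with a gripper value outside its range is refused whole. "claw" is the opening, from -1 (shut) to 1 (fully open), set as the call begins (left out, the last holds). The fingers move at their own pace and stop on an object; "newtons" is the grip in N (left out, the last holds). Time passes only in rows, so rows that repeat a pose let the fingers close. It gives the time, the measured TCP pose, the force, the opening and the grip force at its end, in the units of the state.
- bot.read_state(): the state, without advancing time (a new reading comes with each control period).
- cams.read_camera(name): name is "scene" or "top"; returns a dict with "image" (400x640x3 uint8, red, green, blue), "K" (3x3 intrinsics, pixels), "k1" (the pictures are not rectified: a ray, as slopes to the right and down, at radius r is drawn at 1 + k1 r^2 times it, then the intrinsics apply), "T" (4x4, takes a point from camera to world coordinates). Camera axes: x right, y down, z forward; pixel columns grow to the right and rows downward; lengths in m; the calibration is good to about 2 mm. A picture is of the moment at which its call begins. There is no depth.
- bot.finish_job(): hands the job in; it is judged then, once.
The state is a dict: "time": time; "q": joint angles; "joint_vel": joint speeds; "joint_torque": joint torques, N m; "tool_pos": TCP position; "tcp_rot": TCP orientation; "wrist_force": force on the tool from outside, world axes, zero at the start; "torque": the same for the moment, N m; "width": opening from 0.0 (shut) to 1.0 (fully open); "grip_force": force on a finger pad.
Only numpy, scipy, OpenCV 4.12 (cv2) and the standard library are available. Lean on these libraries where they do the work, as an engineer would, in place of code of your own. Each camera call takes 0.05 s, during which the arm holds its last target. There are 200 camera calls.

## Working session

There is one attempt and no reset: what is moved stays moved. The work goes in short steps, Python scripts to look and compute and a tool call to move; the robot and the scene stay as the last step left them, time stands still between calls to the robot, and variables do not carry over. Pictures are saved under pics/ and viewed, at most 10 in all, crops included, and the job is handed in when it is done.

Besides the shell and the picture viewer there is one more tool, called after "Emit:" by a JSON object that holds its "api" and its "payload", one argument or row to a line. play_rows: Moves the arm, as the interface text tells. Its arguments: {"type":"object","properties":{"rows":{"type":"array","items":{"type":"array"}},"claw":{"type":"number"},"newtons":{"type":"number"}},"required":["rows"]}

```bash
mkdir -p pics; ls; cat > h.py <<'E'
import numpy as np, cv2, json
from scipy.spatial.transform import Rotation as R
from workcell import bot, cams
def load(n):
    d=np.load(f'{n}.npz'); return d
def ray(c,u,v):
    K=c['K'];k=float(c['k1'])
    p=cv2.undistortPoints(np.array([[[u,v]]],float),K,np.array([k,0,0,0,0.]))[0,0]
    T=c['T']; return T[:3,3],T[:3,:3]@np.array([p[0],p[1],1])
def at(c,u,v,z):
    o,d=ray(c,u,v); return o+d*(z-o[2])/d[2]
def proj(c,P):
    T=np.linalg.inv(c['T']);P=np.atleast_2d(np.array(P,float))
    r=cv2.Rodrigues(T[:3,:3])[0]
    return cv2.projectPoints(P,r,T[:3,3],c['K'],np.array([float(c['k1']),0,0,0,0.]))[0][:,0]
def snap(tag):
    for n in ('scene','top'):
        c=cams.read_camera(n); np.savez(f'{tag}_{n}.npz',**{k:c[k] for k in('image','K','k1','T')})
        cv2.imwrite(f'pics/{tag}_{n}.png',c['image'][...,::-1])
E
python3 - <<'E'
from h import *
snap('a')
for n in('scene','top'):
    c=load('a_'+n);print(n,c['K'].round(1).tolist(),c['k1'],c['T'].round(3).tolist())
s=bot.read_state();print({k:np.round(v,3).tolist() for k,v in s.items()})
E
```

```text
pics
scene [[397.9, 0.0, 315.9], [0.0, 397.9, 205.0], [0.0, 0.0, 1.0]] 0.03518501103385128 [[-0.833, 0.418, -0.363, 1.013], [0.553, 0.615, -0.562, 0.68], [-0.012, -0.669, -0.743, 0.979], [0.0, 0.0, 0.0, 1.0]]
top [[373.7, 0.0, 315.9], [0.0, 373.7, 203.1], [0.0, 0.0, 1.0]] -0.07363656122575327 [[0.025, -0.989, 0.147, 0.397], [-1.0, -0.023, 0.015, -0.003], [-0.012, -0.148, -0.989, 1.313], [0.0, 0.0, 0.0, 1.0]]
{'time': 0.1, 'q': [-1.268, 0.265, 1.605, -0.0, 1.274, -0.037], 'joint_vel': [-0.001, -0.0, -0.004, -0.001, -0.001, -0.001], 'joint_torque': [0.0, -51.671, -36.859, -0.0, 0.006, -0.0], 'tool_pos': [0.225, -0.636, 0.23], 'tcp_rot': [-3.094, -0.531, 0.0], 'wrist_force': [0.085, -0.059, -0.307], 'torque': [-0.003, -0.006, 0.026], 'grip_force': 0.0, 'width': 0.998}
```

View pics/a_scene.png

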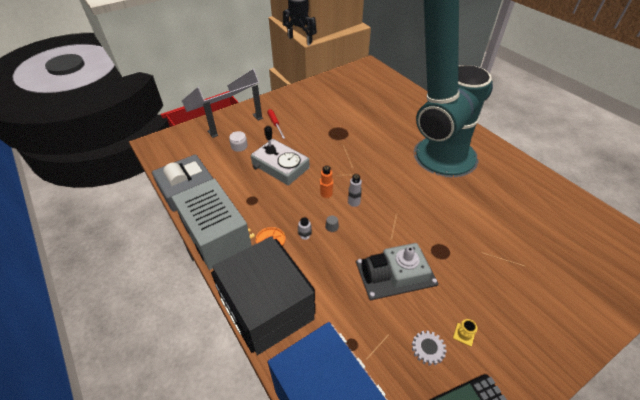

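View pics/a_top.png

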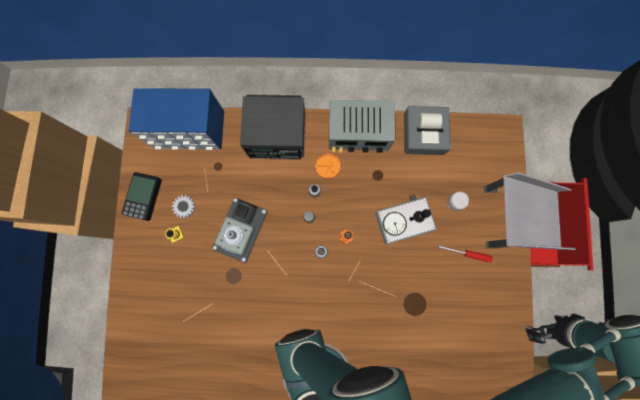

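Sender candidates, given as scene / top pixels:
- Grey tall one: (355,190) / (321,252).
- Orange look-alike: (327,182) / (347,236).
- Short sender: (305,228) / (314,190).
- Bung: (332,224) / (308,217).

I choose the grey tall one. The test drive is at (400,268) / (238,230) and the console at (280,160) / (406,220). Next is one close crop to check.

```bash
python3 - <<'E'
from h import *
a=load('a_scene')['image'];b=load('a_top')['image']
def cr(im,x,y,w,h,f): return cv2.resize(im[y:y+h,x:x+w],None,fx=f,fy=f,interpolation=cv2.INTER_CUBIC)
A=cr(a,310,155,65,50,6);B=cr(b,295,225,65,50,6)
C=cr(a,355,235,90,70,390/90);C=cr(a,350,240,91,70,390/91)
D=cr(b,205,190,65,50,6);E=cr(b,373,190,65,50,6);
F=cr(a,245,120,65,70,300/70)
r=[np.hstack([A,B]),]
cv2.imwrite('pics/c1.png',np.hstack([A,B])[...,::-1])
h=300
C=cv2.resize(C,(390,300));
cv2.imwrite('pics/c2.png',np.vstack([np.hstack([A,B]),np.hstack([D,E])])[...,::-1])
E
```

```text
(no output)
```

View pics/c2.png

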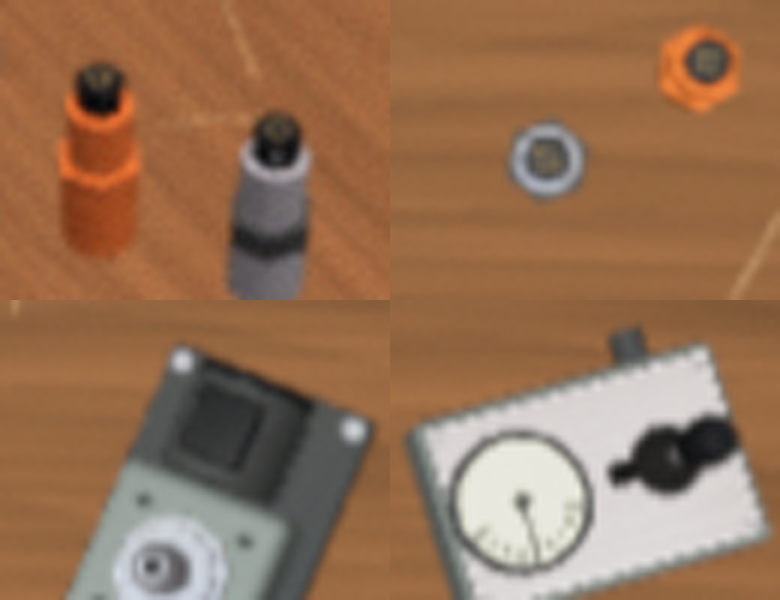

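The choice is confirmed: the grey tall sender has a plain sleeve, and the orange one next to it is the look-alike. Next are the scene-camera crops of the port and the console for triangulation.

```bash
python3 - <<'E'
from h import *
a=load('a_scene')['image'];b=load('a_top')['image']
def cr(im,x,y,w,h,f): return cv2.resize(im[y:y+h,x:x+w],None,fx=f,fy=f,interpolation=cv2.INTER_CUBIC)
cv2.imwrite('pics/c3.png',np.vstack([np.hstack([cr(a,245,120,65,70,6),cr(a,375,235,65,70,6)])[:290*0+420]])[...,::-1])
E
```

```text
(no output)
```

View pics/c3.png

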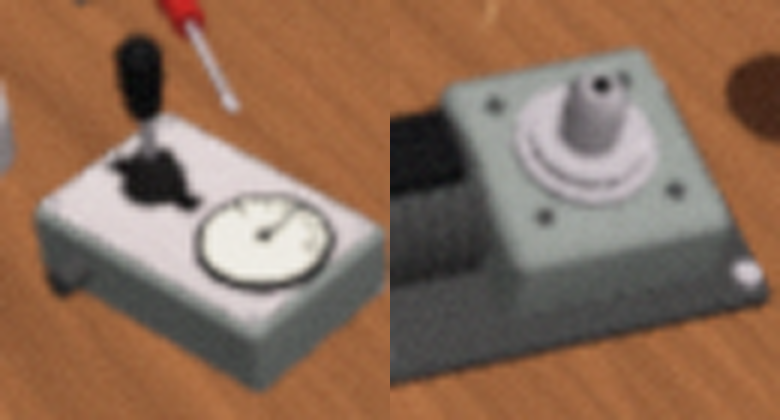

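```bash
python3 - <<'E'
from h import *
s=load('a_scene');t=load('a_top')
def px(x,y,ox,oy): return (ox+(x+.5)/6-.5, oy+(y+.5)/6-.5)
P={'conn top':(px(279,127,310,155),px(158,157,295,225),.118),
'spigot top':(px(211,85,375,235),px(152,267,205,190),.111),
'dial':(px(264,240,245,120),px(132,203,373,190),.057),
'bellows':(px(152,180,245,120),px(276,160,373,190),.062),
'grip top':(px(139,43,245,120),px(322,139,373,190),.156)}
for k,(a,b,z) in P.items():
    o1,d1=ray(s,*a);o2,d2=ray(t,*b)
    M=np.c_[d1,-d2];l=np.linalg.lstsq(M,o2-o1,rcond=None)[0]
    p,q=o1+l[0]*d1,o2+l[1]*d2
    print(k,'tri',((p+q)/2).round(4),'gap',np.linalg.norm(p-q).round(4),'s',at(s,*a,z)[:2].round(4),'t',at(t,*b,z)[:2].round(4))
# automated: dial white / sender body ring by fit
def ell(c,n,x,y,w,h,f,z,th):
    im=c['image'][y:y+h,x:x+w].astype(np.uint8)
    m=f(im.astype(int)).astype(np.uint8)
    nn,lab,st,ce=cv2.connectedComponentsWithStats(m)
    for i in range(1,nn):
        if st[i,4]>15: print(n,st[i].tolist(),(ce[i]+[x,y]).round(2),at(c,*(ce[i]+[x,y]),z)[:2].round(4))
ell(t,'sender t',310,240,24,24,lambda i:(i[...,2]-i[...,0]>-10),.1,0)
ell(t,'dial t',380,205,32,36,lambda i:(i.min(2)>150)&(i[...,1]-i[...,2]>8),.057,0)
ell(t,'collar t',218,218,30,34,lambda i:(i.min(2)>185),.075,0)
ell(s,'dial s',270,145,35,30,lambda i:(i.min(2)>150)&(i[...,1]-i[...,2]>8),.057,0)
E
```

```text
conn top tri [ 0.4215 -0.0037  0.1178] gap 0.0011 s [ 0.4213 -0.0031] t [ 0.4219 -0.004 ]
spigot top tri [0.4678 0.2923 0.1083] gap 0.0005 s [0.4693 0.2936] t [0.4678 0.2915]
dial tri [ 0.5212 -0.2516  0.053 ] gap 0.0009 s [ 0.5236 -0.248 ] t [ 0.5204 -0.2506]
bellows tri [ 0.5482 -0.3344  0.0532] gap 0.0029 s [ 0.5536 -0.3259] t [ 0.546  -0.3311]
grip top tri [ 0.5472 -0.3318  0.1546] gap 0.0018 s [ 0.5486 -0.3309] t [ 0.5463 -0.3308]
sender t [5, 6, 12, 12, 86] [320.71 251.45] [ 0.42   -0.0034]
dial t [4, 8, 21, 21, 347] [394.27 223.14] [ 0.5214 -0.2495]
collar t [6, 8, 19, 18, 152] [232.62 234.83] [0.4677 0.291 ]
dial s [9, 8, 20, 14, 115] [289.64 158.59] [ 0.5179 -0.2503]
```

```bash
cat >> h.py <<'E'
def plan(pos,th,frm=None):
    """units from pose frm=(pos,rotvec) (default measured) to tool-down pose with closing line at yaw th (deg)"""
    if frm is None:
        s=bot.read_state(); frm=(s['tool_pos'],s['tcp_rot'])
    A=R.from_rotvec(frm[1]); t=np.radians(th);c,n=np.cos(t),np.sin(t)
    B=R.from_matrix(np.array([[-n,c,0],[c,n,0],[0,0,-1.]]))
    sh=A.inv().apply(np.array(pos)-frm[0])/.25; tu=(A.inv()*B).as_rotvec()/np.radians(45)
    print(pos,th,'shift',sh.round(4).tolist(),'turn',tu.round(4).tolist())
    return (np.array(pos),B.as_rotvec())
E
python3 - <<'E'
from h import *
f=plan([.29,-.425,.23],-47)
f=plan([.355,-.214,.23],-23,f)
f=plan([.421,-.0035,.22],0,f)
E
```

```text
[0.29, -0.425, 0.23] -47 shift [0.527, -0.7078, 0.0017] turn [-0.0026, -0.0006, -0.5229]
[0.355, -0.214, 0.23] -23 shift [0.7658, -0.4399, -0.0] turn [0.0, 0.0, -0.5333]
[0.421, -0.0035, 0.22] 0 shift [0.8782, -0.086, 0.04] turn [0.0, 0.0, -0.5111]
```

Emit:
{"api": "play_rows", "payload": {
  "rows": [
    [[0.527,-0.708,0],[-0.0026,0,-0.523]],
    [[0.527,-0.708,0],[-0.0026,0,-0.523]],
    [[0.527,-0.708,0],[-0.0026,0,-0.523]],
    [[0.527,-0.708,0],[-0.0026,0,-0.523]],
    [[0.527,-0.708,0],[-0.0026,0,-0.523]],
    [[0.527,-0.708,0],[-0.0026,0,-0.523]],
    [[0.527,-0.708,0],[-0.0026,0,-0.523]]
  ],
  "claw": 1
}}

```text
time: 0.68
tool_pos: [0.2908, -0.4223, 0.2308]
tcp_rot: [2.921, 1.156, 0.001]
wrist_force: [-0.5, -0.8, -0.3]
width: 0.998
grip_force: 0.0
```

Emit:
{"api": "play_rows", "payload": {
  "rows": [
    [[0.766,-0.44,0],[0,0,-0.533]],
    [[0.766,-0.44,0],[0,0,-0.533]],
    [[0.766,-0.44,0],[0,0,-0.533]],
    [[0.766,-0.44,0],[0,0,-0.533]],
    [[0.766,-0.44,0],[0,0,-0.533]],
    [[0.766,-0.44,0],[0,0,-0.533]],
    [[0.766,-0.44,0],[0,0,-0.533]]
  ]
}}

```text
time: 1.27
tool_pos: [0.3561, -0.2129, 0.2311]
tcp_rot: [2.615, 1.737, 0.001]
wrist_force: [0.3, -1.5, -0.6]
width: 0.996
grip_force: 0.0
```

Emit:
{"api": "play_rows", "payload": {
  "rows": [
    [[0.878,-0.086,0.04],[0,0,-0.511]],
    [[0.878,-0.086,0.04],[0,0,-0.511]],
    [[0.878,-0.086,0.04],[0,0,-0.511]],
    [[0.878,-0.086,0.04],[0,0,-0.511]],
    [[0.878,-0.086,0.04],[0,0,-0.511]],
    [[0.878,-0.086,0.04],[0,0,-0.511]],
    [[0.878,-0.086,0.04],[0,0,-0.511]],
    [[0.878,-0.086,0.04],[0,0,-0.511]],
    [[0.878,-0.086,0.04],[0,0,-0.511]]
  ]
}}

```text
time: 2.02
tool_pos: [0.4216, -0.0057, 0.2206]
tcp_rot: [2.221, 2.218, -0.002]
wrist_force: [-0.4, -0.2, 0.3]
width: 0.999
grip_force: 0.0
```

```bash
python3 - <<'E'
from h import *
s=bot.read_state();print(s['time'],s['tool_pos'].round(4) if hasattr(s['tool_pos'],'round') else s['tool_pos'],s['tcp_rot'],s['q'],s['wrist_force'])
f=plan([.421,-.0035,.12],0)
plan([.421,-.0035,.066],0,f)
E
```

```text
2.0167 [ 0.4216 -0.0057  0.2206] [ 2.2213604   2.21816948 -0.00234941] [-0.07040692 -0.22735755  2.12356944 -0.00283359  1.24457619 -0.06806243] [-0.35426664 -0.19813946  0.25682276]
[0.421, -0.0035, 0.12] 0 shift [0.0099, -0.0025, 0.4023] turn [0.0008, 0.0035, -0.0018]
[0.421, -0.0035, 0.066] 0 shift [0.0, -0.0, 0.216] turn [0.0, 0.0, 0.0]
```

Emit:
{"api": "play_rows", "payload": {
  "rows": [
    [[0.01,-0.002,0.15],[0,0.003,0]],
    [[0.01,-0.002,0.3],[0,0.003,0]],
    [[0.01,-0.002,0.42],[0,0.003,0]],
    [[0.01,-0.002,0.5],[0,0.003,0]],
    [[0.01,-0.002,0.56],[0,0.003,0]],
    [[0.01,-0.002,0.6],[0,0.003,0]],
    [[0.01,-0.002,0.618],[0,0.003,0]],
    [[0.01,-0.002,0.618],[0,0.003,0]],
    [[0.01,-0.002,0.618],[0,0.003,0]]
  ]
}}

```text
time: 2.77
tool_pos: [0.4216, -0.0026, 0.0669]
tcp_rot: [2.222, 2.219, 0.003]
wrist_force: [-0.4, -0.4, 0.7]
width: 1.002
grip_force: 0.0
```

Emit:
{"api": "play_rows", "payload": {
  "rows": [
    [[0,0,0],[0,0,0]],
    [[0,0,0],[0,0,0]],
    [[0,0,0],[0,0,0]],
    [[0,0,0],[0,0,0]],
    [[0,0,0],[0,0,0]],
    [[0,0,0],[0,0,0]],
    [[0,0,0],[0,0,0]],
    [[0,0,0],[0,0,0]],
    [[0,0,0],[0,0,0]],
    [[0,0,0],[0,0,0]],
    [[0,0,0],[0,0,0]],
    [[0,0,0],[0,0,0]]
  ],
  "claw": -1,
  "newtons": 50
}}

```text
time: 3.77
tool_pos: [0.4217, -0.0018, 0.0671]
tcp_rot: [2.221, 2.22, 0.003]
wrist_force: [-0.1, 0.2, 5.7]
width: 0.41
grip_force: 49.8
```

Emit:
{"api": "play_rows", "payload": {
  "rows": [
    [[0,0,-0.1],[0,0,0]],
    [[0,0,-0.25],[0,0,0]],
    [[0,0,-0.4],[0,0,0]],
    [[0,0,-0.52],[0,0,0]],
    [[0,0,-0.58],[0,0,0]],
    [[0,0,-0.58],[0,0,0]],
    [[0,0,-0.58],[0,0,0]]
  ]
}}

```text
time: 4.35
tool_pos: [0.4205, -0.0019, 0.2107]
tcp_rot: [2.221, 2.221, 0.002]
wrist_force: [-1.0, -0.3, -5.1]
width: 0.406
grip_force: 52.0
```

Emit:
{"api": "play_rows", "payload": {
  "rows": [
    [[0.1,0.02,0],[0,0,0]],
    [[0.25,0.04,0],[0,0,0]],
    [[0.4,0.07,0],[0,0,0]],
    [[0.55,0.1,0],[0,0,0]],
    [[0.7,0.13,0],[0,0,0]],
    [[0.82,0.15,0],[0,0,0]],
    [[0.9,0.17,0],[0,0,0]],
    [[0.95,0.187,0],[0,0,0]],
    [[0.95,0.187,0],[0,0,0]],
    [[0.95,0.187,0],[0,0,0]]
  ]
}}

```text
time: 5.18
tool_pos: [0.4662, 0.2348, 0.2088]
tcp_rot: [-2.22, -2.222, 0.006]
wrist_force: [1.3, -0.1, -5.5]
width: 0.407
grip_force: 51.9
```

```bash
python3 - <<'E'
from h import *
plan([.469,.2935,.2115],0)
E
```

```text
[0.469, 0.2935, 0.2115] 0 shift [0.2348, 0.0112, -0.0112] turn [-0.0041, 0.0027, 0.0013]
```

Emit:
{"api": "play_rows", "payload": {
  "rows": [
    [[0.1,0.005,-0.005],[0,0,0]],
    [[0.18,0.01,-0.01],[-0.002,0.003,0]],
    [[0.234,0.011,-0.011],[-0.004,0.003,0]],
    [[0.234,0.011,-0.011],[-0.004,0.003,0]],
    [[0.234,0.011,-0.011],[-0.004,0.003,0]],
    [[0.234,0.011,-0.011],[-0.004,0.003,0]]
  ]
}}

```text
time: 5.68
tool_pos: [0.4699, 0.2926, 0.2136]
tcp_rot: [2.221, 2.22, 0.005]
wrist_force: [0.1, 0.3, -4.4]
width: 0.405
grip_force: 51.9
```

```bash
python3 - <<'E'
from h import *
snap('b')
s=bot.read_state();print(s['tool_pos'],s['tcp_rot'])
a=load('b_scene')['image'];b=load('b_top')['image']
def cr(im,x,y,w,h,f): return cv2.resize(im[y:y+h,x:x+w],None,fx=f,fy=f,interpolation=cv2.INTER_CUBIC)
cv2.imwrite('pics/c4.png',np.hstack([cr(a,375,205,65,95,6),cr(b,200,190,65,95,6)])[...,::-1])
E
```

```text
[0.47011695 0.29272503 0.21382905] [2.22194309 2.21934805 0.00618076]
```

View pics/c4.png

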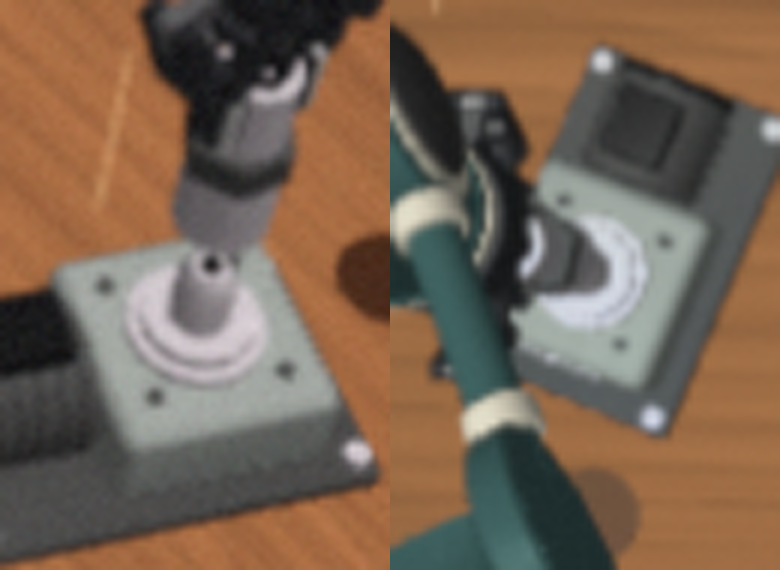

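```bash
python3 - <<'E'
from h import *
s=load('b_scene');t=load('b_top')
b=(.4700,.2912) # assumed sender axis
f=.1468
a=np.linspace(0,2*np.pi,60)
def circ(c,r,z): return np.c_[c[0]+r*np.cos(a),c[1]+r*np.sin(a),0*a+z]
p=(.4682,.2920)
out=[]
for c,ox,oy in((s,375,205),(t,200,190)):
    im=cv2.resize(c['image'][oy:oy+95,ox:ox+65],None,fx=6,fy=6,interpolation=cv2.INTER_CUBIC)[...,::-1].copy()
    for C,col in((circ(b,.021,f),(0,0,255)),(circ(b,.021,f+.042),(0,0,255)),(circ(b,.018,f+.1),(0,0,255)),(circ(p,.008,.111),(0,255,0)),(circ(p,.014,.101),(0,255,0)),(circ(p,.014,.075),(0,255,0)),(circ(p,.026,.075),(0,255,0)),):
        q=(proj(c,C)-[ox,oy]+.5)*6-.5
        cv2.polylines(im,[q.round().astype(np.int32)],True,col,1)
    out.append(im)
cv2.imwrite('pics/c5.png',np.hstack(out))
E
```

```text
(no output)
```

View pics/c5.png

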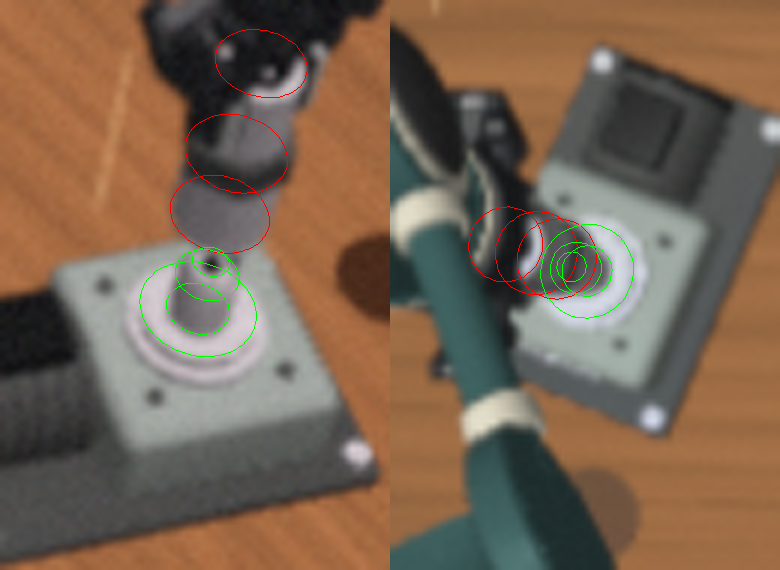

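```bash
python3 - <<'E'
from h import *
f=plan([.4682,.2934,.176],0)
E
```

```text
[0.4682, 0.2934, 0.176] 0 shift [0.0024, -0.0082, 0.1513] turn [0.0046, -0.0025, -0.0015]
```

Emit:
{"api": "play_rows", "payload": {
  "rows": [
    [[0.003,-0.007,0.0],[0.004,-0.002,0]],
    [[0.003,-0.007,0.05],[0.004,-0.002,0]],
    [[0.003,-0.007,0.1],[0.004,-0.002,0]],
    [[0.003,-0.007,0.13],[0.004,-0.002,0]],
    [[0.003,-0.007,0.151],[0.004,-0.002,0]],
    [[0.003,-0.007,0.151],[0.004,-0.002,0]],
    [[0.003,-0.007,0.151],[0.004,-0.002,0]]
  ]
}}

```text
time: 6.37
tool_pos: [0.4683, 0.2946, 0.1754]
tcp_rot: [-2.221, -2.221, -0.0]
wrist_force: [0.9, 0.4, -4.0]
width: 0.407
grip_force: 51.9
```

Emit:
{"api": "play_rows", "payload": {
  "rows": [
    [[0,0,0.01],[0,0,0]],
    [[0,0,0.02],[0,0,0]],
    [[0,0,0.03],[0,0,0]],
    [[0,0,0.04],[0,0,0]],
    [[0,0,0.04],[0,0,0]]
  ]
}}

```text
time: 6.78
tool_pos: [0.4685, 0.2947, 0.1659]
tcp_rot: [-2.221, -2.221, -0.002]
wrist_force: [-1.0, -0.5, -4.2]
width: 0.404
grip_force: 51.9
```

Emit:
{"api": "play_rows", "payload": {
  "rows": [
    [[-0.003,0,0.01],[0,0,0]],
    [[-0.005,0,0.02],[0,0,0]],
    [[-0.005,0,0.03],[0,0,0]],
    [[-0.005,0,0.04],[0,0,0]],
    [[-0.005,0,0.05],[0,0,0]],
    [[-0.005,0,0.05],[0,0,0]]
  ]
}}

```text
time: 7.28
tool_pos: [0.4683, 0.2934, 0.1531]
tcp_rot: [-2.221, -2.221, -0.001]
wrist_force: [1.0, 0.5, -5.6]
width: 0.411
grip_force: 51.9
```

Emit:
{"api": "play_rows", "payload": {
  "rows": [
    [[0,0,0.008],[0,0,0]],
    [[0,0,0.016],[0,0,0]],
    [[0,0,0.024],[0,0,0]],
    [[0,0,0.032],[0,0,0]],
    [[0,0,0.032],[0,0,0]],
    [[0,0,0.032],[0,0,0]]
  ]
}}

```text
time: 7.78
tool_pos: [0.4686, 0.2936, 0.1457]
tcp_rot: [-2.221, -2.221, -0.002]
wrist_force: [-0.0, -0.0, -4.0]
width: 0.409
grip_force: 51.9
```

Still no lateral force. I'll go down the last millimetres until the collar pushes back.

Emit:
{"api": "play_rows", "payload": {
  "rows": [
    [[0,0,0.004],[0,0,0]],
    [[0,0,0.008],[0,0,0]],
    [[0,0,0.012],[0,0,0]],
    [[0,0,0.012],[0,0,0]],
    [[0,0,0.012],[0,0,0]]
  ]
}}

```text
time: 8.2
tool_pos: [0.4687, 0.2936, 0.1428]
tcp_rot: [-2.222, -2.221, -0.003]
wrist_force: [1.1, 0.3, -5.0]
width: 0.409
grip_force: 51.9
```

Emit:
{"api": "play_rows", "payload": {
  "rows": [
    [[0,0,0.004],[0,0,0]],
    [[0,0,0.006],[0,0,0]],
    [[0,0,0.006],[0,0,0]],
    [[0,0,0.006],[0,0,0]]
  ]
}}

```text
time: 8.53
tool_pos: [0.469, 0.2939, 0.1421]
tcp_rot: [-2.222, -2.221, -0.004]
wrist_force: [-2.0, -0.8, 1.0]
width: 0.407
grip_force: 52.4
```

Emit:
{"api": "play_rows", "payload": {
  "rows": [
    [[0,0,0.003],[0,0,0]],
    [[0,0,0.005],[0,0,0]],
    [[0,0,0.005],[0,0,0]],
    [[0,0,0.005],[0,0,0]]
  ]
}}

```text
time: 8.87
tool_pos: [0.4691, 0.2939, 0.1421]
tcp_rot: [-2.222, -2.221, -0.004]
wrist_force: [-3.9, -1.8, 8.3]
width: 0.408
grip_force: 53.3
```

Seated: z has stopped at 0.142 and the upward force is about 13 N. I'll open partway, then fully, and rise.

Emit:
{"api": "play_rows", "payload": {
  "rows": [
    [[0,0,0],[0,0,0]],
    [[0,0,0],[0,0,0]],
    [[0,0,0],[0,0,0]],
    [[0,0,0],[0,0,0]],
    [[0,0,0],[0,0,0]],
    [[0,0,0],[0,0,0]],
    [[0,0,0],[0,0,0]],
    [[0,0,0],[0,0,0]],
    [[0,0,0],[0,0,0]],
    [[0,0,0],[0,0,0]]
  ],
  "claw": 1
}}

```text
time: 9.7
tool_pos: [0.4688, 0.2937, 0.1401]
tcp_rot: [-2.222, -2.221, -0.003]
wrist_force: [0.1, 0.1, -0.2]
width: 1.003
grip_force: 0.0
```

Emit:
{"api": "play_rows", "payload": {
  "rows": [
    [[0,0,-0.1],[0,0,0]],
    [[0,0,-0.25],[0,0,0]],
    [[0,0,-0.4],[0,0,0]],
    [[0,0,-0.5],[0,0,0]],
    [[0,0,-0.5],[0,0,0]],
    [[0,0,-0.5],[0,0,0]]
  ]
}}

```text
time: 10.2
tool_pos: [0.4699, 0.2942, 0.2679]
tcp_rot: [2.221, 2.22, 0.011]
wrist_force: [-1.5, -0.2, -0.6]
width: 1.001
grip_force: 0.0
```

```bash
python3 - <<'E'
from h import *
f=plan([.50,.06,.27],5)
f=plan([.53,-.16,.27],11,f)
f=plan([.562,-.38,.26],16.5,f)
f=plan([.562,-.38,.13],16.5,f)
E
```

```text
[0.5, 0.06, 0.27] 5 shift [-0.9367, 0.1205, -0.0115] turn [0.0074, -0.0048, -0.1115]
[0.53, -0.16, 0.27] 11 shift [-0.8871, 0.0428, 0.0] turn [0.0, 0.0, -0.1333]
[0.562, -0.38, 0.26] 16.5 shift [-0.8883, -0.0423, 0.04] turn [0.0, 0.0, -0.1222]
[0.562, -0.38, 0.13] 16.5 shift [-0.0, 0.0, 0.52] turn [-0.0, -0.0, 0.0]
```

Emit:
{"api": "play_rows", "payload": {
  "rows": [
    [[-0.12,0.02,0],[0,0,0]],
    [[-0.25,0.04,0],[0,0,-0.03]],
    [[-0.4,0.06,-0.01],[0.007,-0.005,-0.06]],
    [[-0.55,0.08,-0.01],[0.007,-0.005,-0.11]],
    [[-0.7,0.1,-0.01],[0.007,-0.005,-0.11]],
    [[-0.85,0.12,-0.01],[0.007,-0.005,-0.11]],
    [[-0.937,0.12,-0.01],[0.007,-0.005,-0.11]]
  ],
  "claw": -1
}}

```text
time: 10.78
tool_pos: [0.4977, 0.0559, 0.2652]
tcp_rot: [-2.124, -2.311, 0.013]
wrist_force: [0.1, 0.0, -0.8]
width: 0.007
grip_force: 0.0
```

Emit:
{"api": "play_rows", "payload": {
  "rows": [
    [[-0.15,0.01,0],[0,0,-0.03]],
    [[-0.3,0.02,0],[0,0,-0.06]],
    [[-0.45,0.03,0],[0,0,-0.1]],
    [[-0.6,0.04,0],[0,0,-0.13]],
    [[-0.75,0.04,0],[0,0,-0.13]],
    [[-0.887,0.043,0],[0,0,-0.133]]
  ]
}}

```text
time: 11.28
tool_pos: [0.5271, -0.1626, 0.2655]
tcp_rot: [-1.997, -2.419, 0.01]
wrist_force: [0.1, 0.6, 0.7]
width: 0.004
grip_force: 0.0
```

Emit:
{"api": "play_rows", "payload": {
  "rows": [
    [[-0.15,-0.01,0],[0,0,-0.03]],
    [[-0.3,-0.02,0],[0,0,-0.06]],
    [[-0.45,-0.03,0.02],[0,0,-0.1]],
    [[-0.6,-0.04,0.04],[0,0,-0.12]],
    [[-0.75,-0.04,0.04],[0,0,-0.122]],
    [[-0.85,-0.042,0.04],[0,0,-0.122]],
    [[-0.888,-0.042,0.04],[0,0,-0.122]],
    [[-0.888,-0.042,0.04],[0,0,-0.122]],
    [[-0.888,-0.042,0.04],[0,0,-0.122]],
    [[-0.888,-0.042,0.04],[0,0,-0.122]]
  ]
}}

```text
time: 12.12
tool_pos: [0.5597, -0.379, 0.2574]
tcp_rot: [-1.878, -2.513, 0.006]
wrist_force: [0.8, 0.5, 1.3]
width: -0.002
grip_force: 0.0
```

```bash
python3 - <<'E'
from h import *
f=plan([.562,-.38,.13],16.5)
snap('d')
a=load('d_scene')['image'];b=load('d_top')['image']
def cr(im,x,y,w,h,f): return cv2.resize(im[y:y+h,x:x+w],None,fx=f,fy=f,interpolation=cv2.INTER_CUBIC)
cv2.imwrite('pics/c6.png',np.hstack([cr(a,375,205,65,95,6),cr(a,235,80,65,95,6)])[...,::-1])
E
```

```text
[0.562, -0.38, 0.13] 16.5 shift [-0.0069, 0.0105, 0.5096] turn [-0.0072, -0.0009, -0.0009]
```

View pics/c6.png

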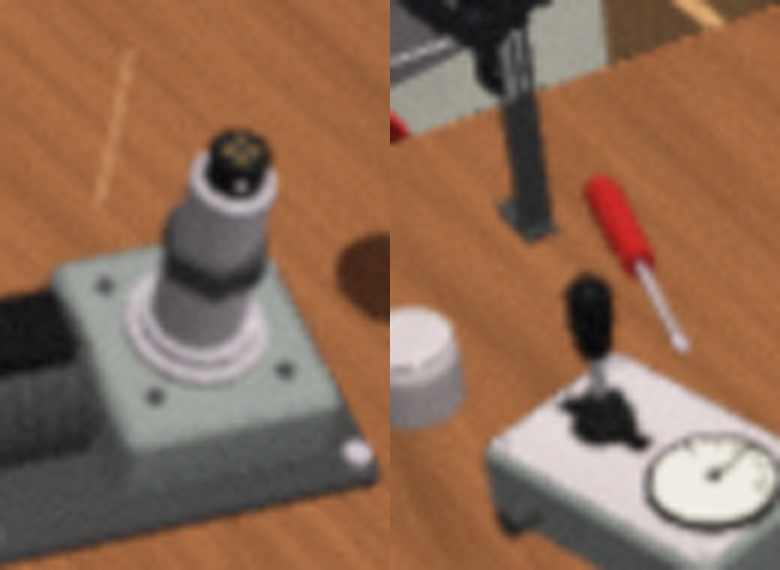

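The left half shows the sender seated upright on the collar, foot at crop (203,335). The right half shows the stick upright at (592,320) and the shut fingers approaching behind it. Next I descend beside the stick.

Emit:
{"api": "play_rows", "payload": {
  "rows": [
    [[-0.007,0.01,0.1],[-0.007,0,0]],
    [[-0.007,0.01,0.22],[-0.007,0,0]],
    [[-0.007,0.01,0.34],[-0.007,0,0]],
    [[-0.007,0.01,0.44],[-0.007,0,0]],
    [[-0.007,0.01,0.51],[-0.007,0,0]],
    [[-0.007,0.01,0.51],[-0.007,0,0]],
    [[-0.007,0.01,0.51],[-0.007,0,0]]
  ]
}}

```text
time: 12.8
tool_pos: [0.5618, -0.3804, 0.13]
tcp_rot: [-1.879, -2.516, 0.0]
wrist_force: [-0.4, -0.1, 0.1]
width: -0.004
grip_force: 0.0
```

```bash
python3 - <<'E'
from h import *
f=plan([.5475+.011*.285,-.332-.011*.958,.13],16.5)
f=plan([.5475-.003*.285,-.332+.003*.958,.13],16.5)
E
```

```text
[0.550635, -0.342538, 0.13] 16.5 shift [0.1581, 0.0, 0.0] turn [-0.0011, -0.0009, -0.0004]
[0.5466449999999999, -0.32912600000000003, 0.13] 16.5 shift [0.214, -0.0001, 0.0001] turn [-0.0011, -0.0009, -0.0004]
```

Emit:
{"api": "play_rows", "payload": {
  "rows": [
    [[0.03,0,0],[0,0,0]],
    [[0.06,0,0],[0,0,0]],
    [[0.09,0,0],[0,0,0]],
    [[0.11,0,0],[0,0,0]],
    [[0.13,0,0],[0,0,0]],
    [[0.15,0,0],[0,0,0]],
    [[0.17,0,0],[0,0,0]],
    [[0.185,0,0],[0,0,0]],
    [[0.2,0,0],[0,0,0]],
    [[0.214,0,0],[0,0,0]],
    [[0.214,0,0],[0,0,0]],
    [[0.214,0,0],[0,0,0]],
    [[0.214,0,0],[0,0,0]]
  ]
}}

```text
time: 13.88
tool_pos: [0.5476, -0.3311, 0.131]
tcp_rot: [1.88, 2.514, -0.001]
wrist_force: [0.9, -4.1, 3.6]
width: 0.0
grip_force: 2.4
```

```bash
python3 - <<'E'
from h import *
s=bot.read_state();print(s['wrist_force'],s['torque'])
snap('e')
a=load('e_scene')['image'];b=load('e_top')['image']
def cr(im,x,y,w,h,f): return cv2.resize(im[y:y+h,x:x+w],None,fx=f,fy=f,interpolation=cv2.INTER_CUBIC)
cv2.imwrite('pics/c7.png',np.hstack([cr(a,235,90,75,95,5),cr(b,360,160,85,95,5)])[...,::-1])
E
```

```text
[ 0.88011234 -4.08674925  3.57138751] [-0.59347791 -0.19861573  0.06556496]
```

View pics/c7.png

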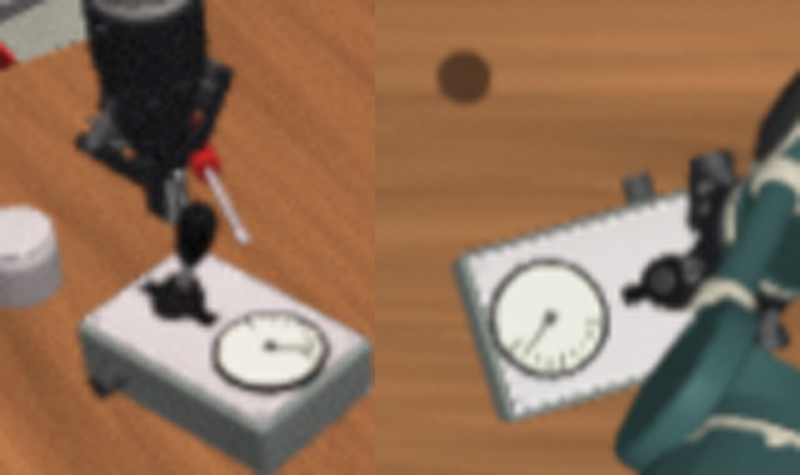

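The stick is tilting, with its top at top-view pixel (418,215), roughly 0.26 to 0.3 rad. I'll push about 6 mm further and hold.

Emit:
{"api": "play_rows", "payload": {
  "rows": [
    [[0.008,0,0],[0,0,0]],
    [[0.016,0,0],[0,0,0]],
    [[0.026,0,0],[0,0,0]],
    [[0.026,0,0],[0,0,0]],
    [[0.026,0,0],[0,0,0]],
    [[0.026,0,0],[0,0,0]]
  ]
}}

```text
time: 14.48
tool_pos: [0.5455, -0.3245, 0.1301]
tcp_rot: [1.881, 2.514, -0.001]
wrist_force: [2.6, -5.1, 0.2]
width: -0.003
grip_force: 2.7
```

```bash
python3 - <<'E'
from h import *
snap('f')
a=load('f_scene')['image'];b=load('f_top')['image']
def cr(im,x,y,w,h,f): return cv2.resize(im[y:y+h,x:x+w],None,fx=f,fy=f,interpolation=cv2.INTER_CUBIC)
cv2.imwrite('pics/c8.png',np.hstack([cr(a,235,90,75,95,5),cr(b,360,160,85,95,5)])[...,::-1])
d=np.array([-.285,.958,0])
for ph in(0,.25,.3,.35,.4):
    P=np.array([.5475,-.332,.052])+.104*(np.sin(ph)*d+[0,0,np.cos(ph)])
    q=proj(load('f_top'),P)[0]; r=proj(load('f_scene'),P)[0]
    print(ph,'crop top',((q-[360,160])*5+[375,0]).round(),'crop scene',((r-[235,90])*5).round())
E
```

```text
0 crop top [708. 262.] crop scene [164. 182.]
0.25 crop top [668. 273.] crop scene [192. 201.]
0.3 crop top [660. 276.] crop scene [198. 206.]
0.35 crop top [652. 278.] crop scene [203. 211.]
0.4 crop top [644. 280.] crop scene [209. 216.]
```

View pics/c8.png

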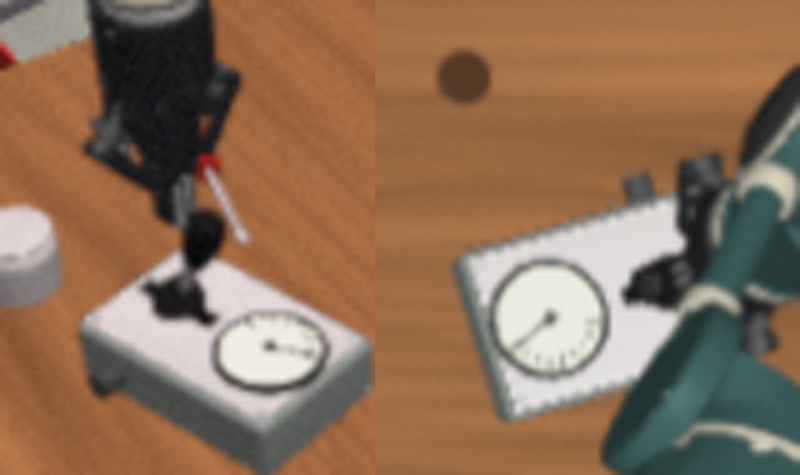

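The tilt is now about 0.35 rad: the grip top is at crop (650,278) and the push is 5.7 N. I'll hold it over 1.5 s, then back off gradually and rise.

Emit:
{"api": "play_rows", "payload": {
  "rows": [
    [[0,0,0],[0,0,0]],
    [[0,0,0],[0,0,0]],
    [[0,0,0],[0,0,0]],
    [[0,0,0],[0,0,0]],
    [[0,0,0],[0,0,0]],
    [[0,0,0],[0,0,0]],
    [[0,0,0],[0,0,0]],
    [[0,0,0],[0,0,0]],
    [[0,0,0],[0,0,0]],
    [[0,0,0],[0,0,0]],
    [[0,0,0],[0,0,0]],
    [[0,0,0],[0,0,0]],
    [[0,0,0],[0,0,0]],
    [[0,0,0],[0,0,0]],
    [[0,0,0],[0,0,0]],
    [[0,0,0],[0,0,0]],
    [[0,0,0],[0,0,0]],
    [[0,0,0],[0,0,0]],
    [[0,0,0],[0,0,0]],
    [[0,0,0],[0,0,0]]
  ]
}}

```text
time: 16.25
tool_pos: [0.5455, -0.3246, 0.1301]
tcp_rot: [1.881, 2.514, -0.001]
wrist_force: [3.7, -5.3, 0.3]
width: 0.001
grip_force: 2.7
```

Emit:
{"api": "play_rows", "payload": {
  "rows": [
    [[-0.03,0,0],[0,0,0]],
    [[-0.06,0,0],[0,0,0]],
    [[-0.1,0,0],[0,0,0]],
    [[-0.15,0,0],[0,0,0]],
    [[-0.22,0,0],[0,0,0]],
    [[-0.26,0,0],[0,0,0]],
    [[-0.26,0,0],[0,0,0]],
    [[-0.26,0,-0.1],[0,0,0]],
    [[-0.26,0,-0.25],[0,0,0]],
    [[-0.26,0,-0.4],[0,0,0]],
    [[-0.26,0,-0.5],[0,0,0]],
    [[-0.26,0,-0.5],[0,0,0]],
    [[-0.26,0,-0.5],[0,0,0]],
    [[-0.26,0,-0.5],[0,0,0]]
  ]
}}

```text
time: 17.42
tool_pos: [0.563, -0.386, 0.2547]
tcp_rot: [-1.881, -2.515, 0.0]
wrist_force: [0.4, -0.1, -1.1]
width: -0.003
grip_force: 0.0
```

```bash
python3 - <<'E'
from h import *
snap('g')
a=load('g_scene')['image'];b=load('d_scene')['image']
for n,(x,y,w,h) in {'stick+dial':(250,122,60,65),'port':(375,205,65,95)}.items():
    A=a[y:y+h,x:x+w].astype(float);B=b[y:y+h,x:x+w].astype(float)
    D=np.abs(A-B).max(2);print(n,D.max(),D.mean(),(D>40).sum())
def cr(im,x,y,w,h,f): return cv2.resize(im[y:y+h,x:x+w],None,fx=f,fy=f,interpolation=cv2.INTER_CUBIC)
cv2.imwrite('pics/c9.png',cr(a,235,80,210,160,3.5)[...,::-1])
print(bot.read_state()['wrist_force'])
E
```

```text
stick+dial 16.0 2.8205128205128207 0
port 14.0 3.01085020242915 0
[-0.3422982   0.51083624 -0.60643542]
```

View pics/c9.png

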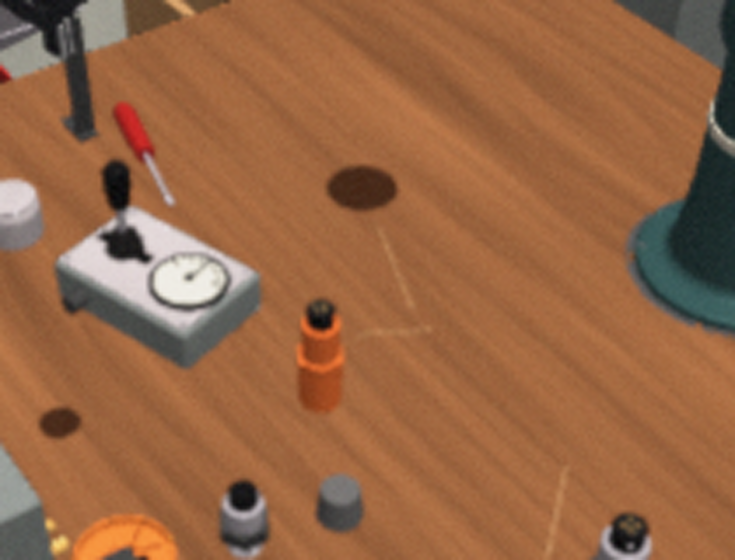

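The stick is upright again at crop (117,190), the sender is unchanged on the port, the bystanders are in place and the arm is clear.

```bash
python3 -c "
from workcell import bot
print(bot.finish_job())"
```

```text
the job is handed in; nothing more can be done
None
```

The job is handed in, with no verdict returned: the sender was lowered onto the port's collar and let go, and the jog stick was held about 0.35 rad towards the dial for over a second and sprang back to centre; no bystander appeared moved in the last picture.

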